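# Clamp the manifold block and run the pressure test

### The job

Throw the red clamp lever over past its centre until it snaps down to its stop, so that the clamp's foot holds the aluminium block down in its nest. Only then press the green button on the grey test station all the way down, hold it there for at least three seconds, and let it come up again. Leave the red button and everything else on the bench alone.

Things in the scene. Friction and masses are not known exactly. Their poses are not given: they have to be found in the camera images.
- clamp_pivot (a point): Point on the clamp lever's hinge axis, 99 mm above the bench, between two steel cheeks 112 mm high, on a fixed blue plate 220x130x12 mm. Axes are the fixture's: x from the lever over to the nest, y along the hinge, z up. The plate reaches from x -33 to +187 mm, y -65 to +65 mm.
- clamp_lever (a joint): Clamp lever angle (rad). 0 = open: lever stands up, leaning 7 degrees past vertical towards +x of clamp_pivot. Grows as it swings over and down towards -x; its elevation above the -x direction is 1.69 minus this value. 1.55 = closed stop, 8 degrees above level. Centre is at 1.32: beyond it the lever springs to the stop and stays, short of it it springs back to about 0.95. Starts between 0 and 0.15.
- lever_grip (a point): Middle of the lever's thickness, 90 mm from the hinge axis, on the red paddle (32 mm wide along the hinge, 15 mm thick, 49 to 127 mm from the hinge). Moves with the lever. Push the face that looks to the nest (the top, once the lever is down). Up to angle 0.9 only friction (0.08 Nm), then up to about 0.6 Nm against the push until 1.32.
- clamp_foot: Black sprung rubber foot, 26 mm across, under the free end of the clamp's steel arm; origin on the arm's axis, 36.5 mm above the foot's face. Lever open: the arm slants up towards +x of clamp_pivot at 60 degrees, its end up to 180 mm above the bench. Closed: the arm is level and the foot presses on the block with about 11 N.
- manifold: Aluminium manifold block, loose, 60x70x45 mm, 0.45 kg, with two brass ports; origin at the centre of its underside, z up. It already stands in the nest between low rails (2 mm play), on the fixture, and must stay there.
- manifold_center (a point): Centre of the aluminium block, half-way up.
- nest (a point): Where the block's centre belongs: 132 mm towards +x from clamp_pivot, on the fixture's middle line, 34.5 mm above the bench.
- test_button_top (a point): Centre of the top of the green button, 30 mm across, 72 mm above the bench, 10 mm proud of its black collar (46 mm across), on the grey station: a fixed box 120x160x50 mm with a white gauge beyond the buttons (top 67 mm above the bench). Axes are the station's: x away from the robot, z up. Pushed straight down.
- test_button (a joint): Travel of the green button (m): 0 up, 0.006 fully down. It springs back; fully down takes 5 N, starting at 1.5 N. The gauge's needle swings up while it is down.
- stop_button_top (a point): Centre of the top of the red button, same size and height, 100 mm to the right (-y of the station) of the green one. Not to be pressed.
- stop_button (a joint): Travel of the red button (m): 0 up, 0.006 fully down.
- spray_can: Orange and white spray can with a red cap, 53 mm across, 171 mm tall; a bystander near the work, origin at the centre of its underside.
- paste_tin: Flat round tin, green lid, 79 mm across, 42 mm tall; a bystander near the work, origin at the centre of its underside.
- tape_measure: White tape measure case, 97x78x38 mm; a bystander near the work, origin at the centre of its underside.
- oil_canister: Black oil bottle, 75x102x204 mm; a bystander near the work, origin at the centre of its underside.
There are look-alikes about, which are no part of the job. Leave any brown look-alike of the manifold alone.

How it is judged:
By the outcome, as a careful person would: the job done as asked, in the order asked, and still so for the second after the job is handed in, with the robot touching nothing.
It also fails if it takes over 48 s, if anything falls off the work surface, if the arm or the gripper's body presses on something with over 40 N, if the wrist force passes 120 N, or if a joint passes its speed limit or range.

### The arm

A 7-joint arm with a two-finger parallel gripper is mounted at the origin on a cart in front of the work surface, level with it; the furniture and walls round the work are solid. World frame = base frame: x ahead of the robot, y to its left, z up, the work surface at z = 0. Lengths are in m, angles in rad, forces in N, time in s.
With the tool pointing down it reaches from about 0.4 to 0.85 m from the base axis. Payload 10.4 kg.
Tool frame: the origin (TCP) lies midway between the tips of the shut fingers; the grasp point (between the pads) lies 19 mm behind it (manip.hold_point_z is the distance from the TCP to the grasp point, in m); z points along the fingers, y is the line along which they close (so a half turn about z gives the same grasp; the last joint's range is limited). The gripper opens to 85 mm and grips with 20 to 120 N. Pads are 22 mm wide; open, the fingers measure 114 mm over their backs; the gripper's body (76 mm by 85 mm) begins 54 mm behind the grasp point. The pads swing forward as they close: fully open they stand 13 mm farther back than shut.
Start: joints at [1.282, 0.332, -0.065, 1.46, 0.022, 1.35, -0.088], TCP at [0.164, -0.603, 0.231] pointing down, gripper open.
Joint ranges: [-2.6, 2.6], [-0.5, 2.12], [-1.47, 1.34], [0.16, 2.42], [-1.27, 4.41], [0.06, 2.06], [-2.6, 2.6]. Speed limits (rad/s): [2.22, 2.22, 2.79, 2.79, 3.14, 3.14, 3.14].

### API

Orientations are given as a unit quaternion [x, y, z, w].
In Python, from workcell import manip, eyes, job gives the robot as it stands.
- The arm moves only by the shell command python3 -m crank 'ROWS' [FORCE]. ROWS is JSON, a list that holds one entry, the list of rows, each a list of 7 numbers: the finger opening in cm, from 0 to 8.54, then the shift along the world's x, y, z in cm, then the turn, a rotation vector about the world's x, y, z in degrees. In form: [[[hand, x, y, z, ax, ay, az], ...]]. A call has 1 to 20 rows; each row shifts and turns the commanded pose from where the row before left it; what a row does not reach is not made up. A row lasts 1/8 s, in which the tool goes at most 62.5 mm and 10.7 degrees, less where a joint would pass 70% of its speed; a pose out of reach is approached as far as the arm can. A call with a gripper value outside its range is refused whole. The fingers move at their own pace and stop on an object; FORCE is the grip in N (left out, the last holds). Time passes only in rows, so rows that do not move let the fingers close. It gives the time, the measured TCP pose, the force, the opening and the grip force at its end, in the units of the state.
- manip.get_obs(): the state, without advancing time (a new reading comes with each control period).
- eyes.camera(name): name is "side" or "top" or "wrist"; returns (picture, depth): 384x512x3 uint8, red, green, blue; 384x512 float32, m along the optical axis (not along the pixel's ray), 0 where there is no reading.
- eyes.camera_params(name): a dict with "fx", "fy", "cx", "cy" (pixels), "world_from_camera" (4x4, takes a point from camera to world coordinates); the wrist camera has in their place "hand_eye" (4x4, takes a point from camera to tool coordinates, whose origin is the TCP and whose axes are the flange's). Camera axes: x right, y down, z forward; pixel columns grow to the right and rows downward; lengths in m; the calibration is good to about 2 mm. A picture is of the moment at which its call begins: read the wrist's pose just before it. camera_params takes no time and is no camera call.
- job.hand_in(): hands the job in; it is judged then, once.
The state is a dict: "clock": time; "joint_pos": joint angles; "joint_velocities": joint speeds; "tau": joint torques, N m; "position": TCP position; "ee_rot": TCP orientation; "ft_force": force on the tool from outside, world axes, zero at the start; "torque": the same for the moment, N m; "grip_width": opening from 0.0 (shut) to 1.0 (fully open); "grasp_force": force on a finger pad.
Only numpy, scipy, OpenCV 4.12 (cv2) and the standard library are available. Lean on these libraries where they do the work, as an engineer would, in place of code of your own. Each camera call takes 0.05 s, during which the arm holds its last target. There are 200 camera calls.

## Working session

There is one attempt and no reset: what is moved stays moved. The work goes in short steps, Python scripts to look and compute and a shell command to move; the robot and the scene stay as the last step left them, time stands still between calls to the robot, and variables do not carry over. Pictures are saved under pics/ and viewed, at most 10 in all, crops included, and the job is handed in when it is done.

```bash
mkdir -p pics
cat > h.py <<'E'
import numpy as np,cv2
from workcell import manip,eyes,job
def cam(n):
    p,d=eyes.camera(n);P=eyes.camera_params(n);return p,d,P
def cloud(d,P,T=None):
    T=P["world_from_camera"] if T is None else T; T=np.array(T)
    v,u=np.mgrid[:384,:512]
    X=np.stack([(u-P["cx"])/P["fx"]*d,(v-P["cy"])/P["fy"]*d,d],-1)
    return X@T[:3,:3].T+T[:3,3]
E
python3 - <<'E'
from h import *
o=manip.get_obs();print(o["clock"],o["position"],o["ee_rot"],o["ft_force"])
for n in("top","side"):
    p,d,P=cam(n);np.savez(n,p=p,d=d,T=P["world_from_camera"]);cv2.imwrite(f"pics/{n}.png",cv2.resize(p[...,::-1],(800,600)))
    print(n,P["fx"],np.round(P["world_from_camera"],3).tolist())
    W=cloud(d,P);h=cv2.cvtColor(p,cv2.COLOR_RGB2HSV)
    for nm,m in dict(red=((h[...,0]<6)|(h[...,0]>174))&(h[...,1]>150)&(h[...,2]>70),green=(abs(h[...,0].astype(int)-65)<22)&(h[...,1]>110)&(h[...,2]>50),blue=(abs(h[...,0].astype(int)-110)<12)&(h[...,1]>110)).items():
        k,l,s,c=cv2.connectedComponentsWithStats(m.astype(np.uint8))
        for i in range(1,k):
            if s[i,4]>25:
                q=W[(l==i)&(d>0)];print(nm,np.round(c[i]),s[i].tolist(),np.round(np.median(q,0),3),np.round(np.percentile(q,[2,98],axis=0),3).tolist())
E
```

```text
0.0 [ 0.16404507 -0.60269886  0.23052692] [ 9.91181972e-01  1.32505849e-01 -1.44778892e-04 -6.90906912e-04] [0.34113388 0.36888773 0.49263826]
top 358.5666093847852 [[-0.021, -0.992, 0.121, 0.447], [-1.0, 0.02, -0.005, -0.001], [0.002, -0.121, -0.993, 1.371], [0.0, 0.0, 0.0, 1.0]]
red [270.  48.] [249, 35, 43, 31, 839] [ 1.122 -0.061  0.154] [[1.115, -0.139, 0.058], [1.158, 0.007, 0.185]]
red [197.  69.] [193, 65, 9, 11, 72] [1.044 0.197 0.163] [[1.031, 0.184, 0.144], [1.059, 0.211, 0.169]]
red [252. 104.] [250, 101, 5, 7, 28] [0.907 0.004 0.178] [[0.902, -0.003, 0.164], [0.918, 0.011, 0.182]]
red [161. 121.] [150, 110, 21, 17, 94] [0.902 0.359 0.027] [[0.888, 0.325, 0.015], [0.938, 0.397, 0.033]]
red [213. 119.] [203, 117, 21, 7, 35] [0.913 0.159 0.012] [[0.899, 0.119, 0.006], [0.92, 0.195, 0.015]]
red [214. 128.] [202, 127, 22, 3, 42] [0.877 0.155 0.01 ] [[0.872, 0.12, 0.004], [0.882, 0.199, 0.015]]
red [381. 196.] [376, 192, 11, 10, 75] [ 0.578 -0.426  0.169] [[0.565, -0.442, 0.159], [0.593, -0.414, 0.173]]
red [313. 201.] [308, 198, 11, 7, 54] [ 0.561 -0.187  0.223] [[0.554, -0.2
[... 3666 characters left out ...]
  ] [[0.588, 0.31, -0.003], [0.615, 0.349, 0.002]]
green [334. 381.] [327, 379, 12, 5, 41] [ 0.274  0.538 -0.   ] [[0.265, 0.53, -0.003], [0.287, 0.545, 0.003]]
blue [252. 200.] [229, 189, 47, 21, 316] [ 0.655 -0.16   0.011] [[0.569, -0.218, 0.001], [0.749, -0.126, 0.016]]
blue [284. 200.] [277, 192, 16, 18, 100] [ 0.54  -0.192  0.011] [[0.52, -0.25, 0.006], [0.554, -0.127, 0.015]]
blue [ 62. 197.] [60, 194, 5, 8, 36] [1.197 0.193 0.129] [[1.192, 0.131, 0.093], [1.253, 0.198, 0.142]]
blue [  7. 250.] [0, 234, 20, 34, 384] [1.184 0.442 0.112] [[1.171, 0.414, 0.091], [1.242, 0.491, 0.137]]
blue [112. 359.] [97, 344, 31, 33, 307] [0.782 0.635 0.023] [[0.771, 0.59, 0.015], [0.797, 0.672, 0.028]]
```

Run:
```python
import numpy as np,cv2
t=np.load("top.npz")["p"][140:260,160:430,::-1];s=np.load("side.npz")["p"][130:290,200:400,::-1]
a=cv2.resize(t,(800,356),interpolation=3);cv2.imwrite("pics/a.png",a)
cv2.imwrite("pics/b.png",cv2.resize(s,(750,600),interpolation=3))
```

```text
(no output)
```

View pics/top.png

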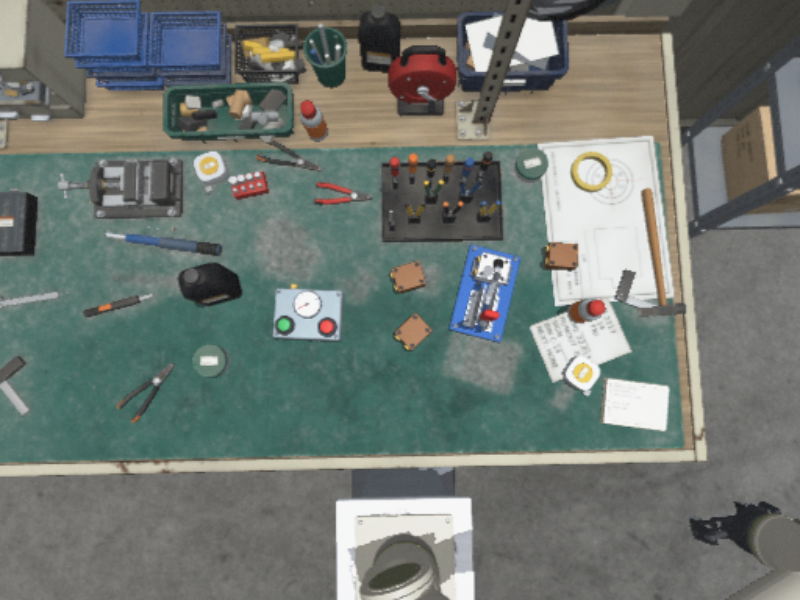

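View pics/a.png

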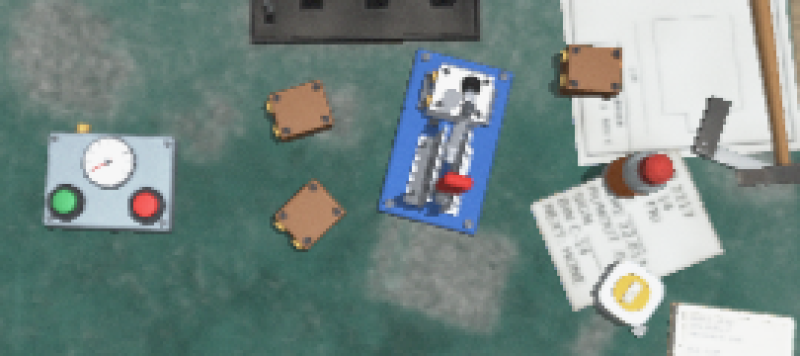

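View pics/b.png

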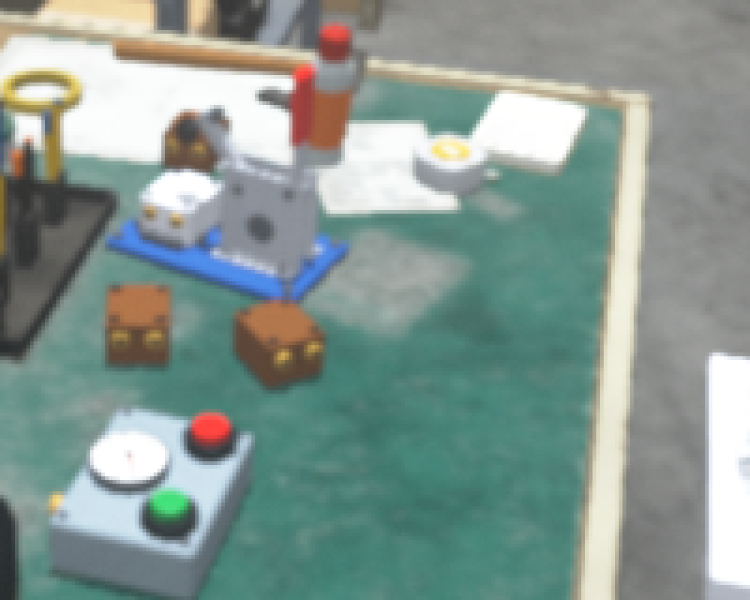

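The lever is the upright red paddle at top px (313,201), on the blue plate. These could be taken for the things I want:
- **Red:** spray-can cap (381,196), stop button (208,209), drum (270,48), pliers (213,119).
- **Green:** button (181,207), versus the tin lids at about (134,230) and (340,104).
- **Manifold:** the silver block in the nest (about 315,171), versus three brown ones.

The close crops confirm the lever on the blue plate and the green button left of the gauge.

Run:
```python
from h import *
for n in("top","side"):
    z=np.load(n+".npz");p,d=z["p"],z["d"];P=eyes.camera_params(n);W=cloud(d,P);h=cv2.cvtColor(p,cv2.COLOR_RGB2HSV)
    m=(abs(h[...,0].astype(int)-110)<14)&(h[...,1]>90)&(abs(W[...,2]-.011)<.012)&(abs(W[...,0]-.63)<.16)&(abs(W[...,1]+.2)<.13)&(d>0)
    v,u=np.nonzero(m);T=np.array(P["world_from_camera"])
    r=np.stack([(u-P["cx"])/P["fx"],(v-P["cy"])/P["fy"],np.ones(len(u))],-1)@T[:3,:3].T
    q=T[:3,3]+r*((.012-T[2,3])/r[:,2])[:,None]
    R=cv2.minAreaRect((q[:,:2]*1000).astype(np.float32));b=cv2.boxPoints(R);print(n,len(u),R,b.round().tolist())
```

```text
top 962 ((635.8829956054688, -211.96719360351562), (131.41635131835938, 220.55572509765625), 74.26347351074219) [[512.0, -245.0], [724.0, -305.0], [760.0, -179.0], [548.0, -119.0]]
side 458 ((631.44921875, -170.18051147460938), (247.2861328125, 130.12965393066406), 10.209717750549316) [[498.0, -128.0], [521.0, -256.0], [765.0, -212.0], [742.0, -84.0]]
```

```bash
python3 -m crank '[[[0,0,0,3.5,0,0,0],[0,0,0,3.5,0,0,0],[0,3.67,3.33,0.5,0,0,-2.6],[0,3.67,3.33,0,0,0,-2.6],[0,3.67,3.33,0,0,0,-2.6],[0,3.67,3.33,0,0,0,-2.6],[0,3.67,3.33,0,0,0,-2.6],[0,3.67,3.33,0,0,0,-2.6],[0,3.67,3.33,0,0,0,-2.6],[0,3.67,3.33,0,0,0,-2.6],[0,3.67,3.33,0,0,0,-2.6],[0,3.67,3.33,0,0,0,-2.6],[0,3.67,3.33,0,0,0,-2.6],[0,3.67,3.33,0,0,0,-2.6],[0,0,0,0,0,0,0],[0,0,0,0,0,0,0]]]'
python3 - <<'E'
from h import *
from scipy.spatial.transform import Rotation as Ro
o=manip.get_obs();R=Ro.from_quat(o["ee_rot"]).as_matrix();print(o["position"],R.round(3).tolist(),o["joint_pos"],o["ft_force"])
p,d,P=cam("wrist")
T=np.eye(4);T[:3,:3]=R;T[:3,3]=o["position"];T=T@np.array(P["hand_eye"])
W=cloud(d,P,T);h=cv2.cvtColor(p,cv2.COLOR_RGB2HSV)
m=((h[...,0]<6)|(h[...,0]>174))&(h[...,1]>150)&(d>0)
k,l,s,c=cv2.connectedComponentsWithStats(m.astype(np.uint8))
pv=np.array([.5617,-.1911,.099]);F=np.array([[.963,-.271,0],[.271,.963,0],[0,0,1]])
for i in range(1,k):
    if s[i,4]>60:
        q=(W[l==i]-pv)@F.T*1000;print(c[i].round(),s[i],q.mean(0).round(),np.percentile(q,[2,50,98],axis=0).round().tolist())
s,_,_=cam("side")
cv2.imwrite("pics/c.png",np.hstack([cv2.resize(p,(400,300)),cv2.resize(s[110:230,200:360],(400,300),interpolation=3)])[...,::-1])
E
```

```text
clock: 2.1
position: [0.6043, -0.2038, 0.3058]
ee_rot: [0.99, -0.139, -0.001, 0.0]
ft_force: [-0.5, -0.6, -0.7]
grip_width: -0.001
grasp_force: 0.0
[ 0.60431833 -0.20384542  0.30577541] [[0.961, -0.275, -0.001], [-0.275, -0.961, -0.0], [-0.001, 0.001, -1.0]] [ 0.52641201  0.36188124 -0.37371223  1.28511727  0.13019953  1.51911619
 -1.68143551] [-0.48333667 -0.61219127 -0.66749617]
[464. 145.] [ 440  129   49   34 1287] [  80. -215.   63.] [[65.0, -233.0, 42.0], [80.0, -214.0, 67.0], [94.0, -205.0, 71.0]]
[251. 221.] [236 209  32  33 665] [ 9.  1. 91.] [[7.0, -13.0, 59.0], [9.0, 1.0, 91.0], [10.0, 14.0, 124.0]]
[ 31. 254.] [ 20 245  23  19 334] [-99. 343. -31.] [[-113.0, 332.0, -39.0], [-98.0, 342.0, -29.0], [-87.0, 358.0, -27.0]]
```

View pics/c.png

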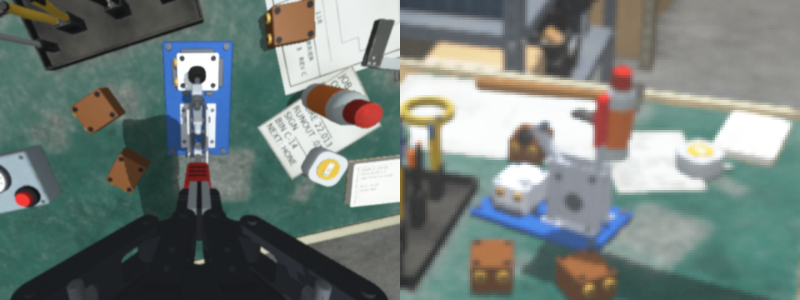

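Wrist view: the red paddle is at about (197,175) in the crop, in line with the plate and just in front of the fingers. There's clear space behind it, so I'll descend and sweep.

```bash
python3 -m crank '[[[0,0,0,-5,0,0,0],[0,0,0,-5,0,0,0],[0,0,0,0,0,0,0],[0,-1.25,0.35,0,0,0,0],[0,-1.25,0.35,0,0,0,0],[0,-1.4,0.4,0,0,0,0],[0,-1.4,0.4,0,0,0,0],[0,-1.3,0.37,-0.4,0,0,0],[0,-1.3,0.37,-0.4,0,0,0],[0,-1.15,0.32,-0.8,0,0,0],[0,-1.15,0.32,-0.8,0,0,0],[0,0,0,0,0,0,0]]]'
python3 - <<'E'
from h import *
s,_,_=cam("side")
cv2.imwrite("pics/d.png",cv2.resize(s[110:230,200:360],(600,450),interpolation=3)[...,::-1])
E
```

```text
clock: 3.7
position: [0.502, -0.1747, 0.1836]
ee_rot: [0.99, -0.139, 0.001, 0.001]
ft_force: [0.1, -0.3, 0.1]
grip_width: -0.002
grasp_force: 0.0
```

View pics/d.png

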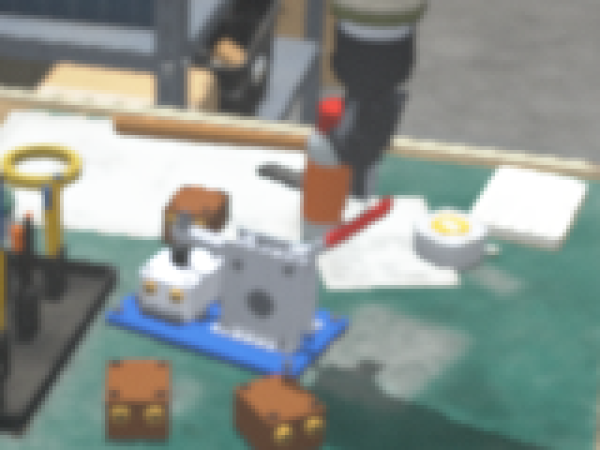

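The lever (350,220 in the crop) has followed to about 40°. I'll carry on down to the stop, then lift.

```bash
python3 -m crank '[[[0,-0.92,0.26,-1.1,0,0,0],[0,-0.92,0.26,-1.1,0,0,0],[0,-0.45,0.13,-0.85,0,0,0],[0,-0.45,0.13,-0.85,0,0,0],[0,-0.25,0.07,-0.75,0,0,0],[0,-0.25,0.07,-0.75,0,0,0],[0,-0.1,0.03,-0.5,0,0,0],[0,0,0,0,0,0,0]]]'; python3 -m crank '[[[0,0,0,3,0,0,0],[0,0,0,5,0,0,0],[0,0,0,5,0,0,0],[0,0,0,5,0,0,0],[0,0,0,0,0,0,0]]]'
python3 - <<'E'
from h import *
s,_,_=cam("side")
cv2.imwrite("pics/e.png",cv2.resize(s[110:230,200:360],(600,450),interpolation=3)[...,::-1])
E
```

```text
clock: 4.75
position: [0.469, -0.1651, 0.123]
ee_rot: [0.99, -0.139, -0.0, -0.0]
ft_force: [-0.2, -0.4, -0.0]
grip_width: 0.001
grasp_force: 0.0
clock: 5.38
position: [0.471, -0.1655, 0.3076]
ee_rot: [0.99, -0.139, 0.004, 0.001]
ft_force: [-0.4, -0.3, -1.0]
grip_width: -0.002
grasp_force: 0.0
```

View pics/e.png

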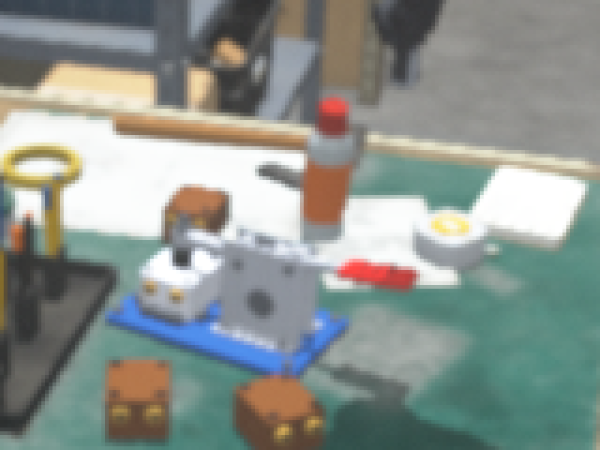

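The lever (375,275) lies nearly level and the foot is on the block. I'll measure the lever angle, then move above the green button.

```bash
python3 -m crank '[[[0,1,5,0,0,0,0],[0,1,5,0,0,0,0],[0,1,5,0,0,0,0],[0,1,5,0,0,0,0],[0,1,5,0,0,0,0],[0,1,5,0,0,0,0],[0,1,5,0,0,0,0],[0,1,5,-3,0,0,0],[0,1,3.8,-3,0,0,0],[0,0,0,-3,0,0,0],[0,0,0,0,0,0,0],[0,0,0,0,0,0,0]]]'
python3 - <<'E'
from h import *
from scipy.spatial.transform import Rotation as Ro
o=manip.get_obs();print(o["position"],o["joint_pos"].round(2) if hasattr(o["joint_pos"],'round') else o["joint_pos"])
pv=np.array([.5617,-.1911,.099]);F=np.array([[.963,-.271,0],[.271,.963,0],[0,0,1]])
for n in("wrist","top","side"):
    p,d,P=cam(n);h=cv2.cvtColor(p,cv2.COLOR_RGB2HSV)
    if n=="wrist":
        T=np.eye(4);T[:3,:3]=Ro.from_quat(o["ee_rot"]).as_matrix();T[:3,3]=o["position"];T=T@np.array(P["hand_eye"]);w=p
    else: T=np.array(P["world_from_camera"])
    W=cloud(d,P,T)
    red=((h[...,0]<6)|(h[...,0]>174))&(h[...,1]>130)&(h[...,2]>60)&(d>0)
    gr=(abs(h[...,0].astype(int)-65)<22)&(h[...,1]>110)&(d>0)
    near=abs(W[...,0]-.56)<.05
    for nm,m in(("G",gr&near&(abs(W[...,1]-.27)<.05)&(W[...,2]>.06)&(W[...,2]<.09)),("R",red&near&(abs(W[...,1]-.175)<.05)&(W[...,2]>.06)&(W[...,2]<.09))):
        if m.sum()<5: continue
        v,u=np.nonzero(m);(a,b),r=cv2.minEnclosingCircle(np.stack([u,v],-1).astype(np.float32))
        ray=T[:3,:3]@[(u.mean()-P["cx"])/P["fx"],(v.mean()-P["cy"])/P["fy"],1]
        print(n,nm,m.sum(),(a,b,r),"ray",(T[:3,3]+ray*(.070-T[2,3])/ray[2]).round(4),"cloud",W[m].mean(0).round(4))
    q=(W-pv)@F.T; m=red&(q[...,0]<0)&(q[...,0]>-.15)&(abs(q[...,1])<.04)&(q[...,2]>-.03)
    if m.sum()>20: print(n,"lever",np.percentile(q[m],[2,50,98],axis=0).round(3).tolist(),"el",np.degrees(np.arctan(-np.polyfit(q[m][:,0],q[m][:,2],1)[0])))
cv2.imwrite("pics/f.png",w[...,::-1])
E
```

```text
clock: 6.92
position: [0.5595, 0.2724, 0.214]
ee_rot: [0.99, -0.139, 0.0, 0.0]
ft_force: [-0.5, -0.2, 0.5]
grip_width: 0.001
grasp_force: 0.0
[0.55949234 0.27241156 0.21402886] [-0.    0.42 -0.69  1.46  0.27  1.36 -2.56]
wrist G 650 (254.6871337890625, 174.6520538330078, 14.748958587646484) ray [0.5646 0.2698 0.07  ] cloud [0.5646 0.2699 0.0699]
wrist R 738 (348.29998779296875, 153.89999389648438, 15.839913368225098) ray [0.5584 0.1709 0.07  ] cloud [0.5583 0.1709 0.0698]
top R 53 (208.68182373046875, 208.68182373046875, 4.047844409942627) ray [0.5565 0.1694 0.07  ] cloud [0.5564 0.1693 0.0708]
top lever [[-0.122, -0.014, 0.009], [-0.088, 0.001, 0.019], [-0.05, 0.016, 0.027]] el 7.6224321233103955
side G 68 (244.5, 264.5, 4.743516445159912) ray [0.5632 0.2771 0.07  ] cloud [0.563  0.2775 0.0704]
side R 67 (255.5, 244.0, 4.924529075622559) ray [0.5565 0.1778 0.07  ] cloud [0.5567 0.177  0.0694]
side lever [[-0.123, -0.001, 0.01], [-0.093, 0.014, 0.018], [-0.056, 0.022, 0.025]] el 6.933906364750991
```

View pics/f.png

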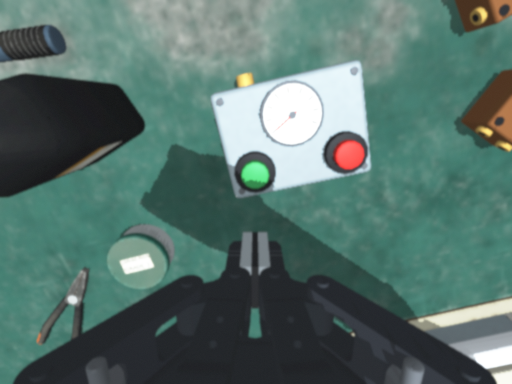

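Wrist view: the green button is at (255,174), the red one at (348,154) and the gauge needle is low. The lever measures 7.6° above level, so it's closed. Joint 7 is near its limit, so I'll turn the tool a little while centring.

```bash
python3 -m crank '[[[0,0.5,-0.25,0,0,0,5],[0,0,0,0,0,0,5],[0,0,0,0,0,0,0]]]'; python3 -c "
from h import *
print(manip.get_obs()['joint_pos'])"
```

```text
clock: 7.45
position: [0.5646, 0.2701, 0.2142]
ee_rot: [0.999, -0.053, 0.001, -0.0]
ft_force: [-0.0, 0.3, -0.2]
grip_width: -0.001
grasp_force: 0.0
[ 0.01994963  0.4331396  -0.72008541  1.45366475  0.28732947  1.36092084
 -2.38980978]
```

```bash
python3 -m crank '[[[0,0,0,-4,0,0,0],[0,0,0,-4,0,0,0],[0,0,0,-3.4,0,0,0],[0,0,0,-1.5,0,0,0],[0,0,0,0,0,0,0],[0,0,0,0,0,0,0]]]'; python3 -m crank '[[[0,0,0,-0.4,0,0,0],[0,0,0,-0.4,0,0,0],[0,0,0,-0.4,0,0,0],[0,0,0,-0.2,0,0,0],[0,0,0,0,0,0,0],[0,0,0,0,0,0,0]]]'
```

```text
clock: 8.2
position: [0.565, 0.2709, 0.086]
ee_rot: [0.999, -0.052, 0.001, -0.001]
ft_force: [0.4, 0.1, 0.2]
grip_width: -0.003
grasp_force: 0.0
clock: 8.95
position: [0.5643, 0.2703, 0.0705]
ee_rot: [0.999, -0.052, 0.0, 0.0]
ft_force: [-0.6, -0.9, 2.4]
grip_width: 0.005
grasp_force: 1.2
```

```bash
python3 -m crank '[[[0,0,0,-0.2,0,0,0],[0,0,0,-0.2,0,0,0],[0,0,0,-0.15,0,0,0],[0,0,0,-0.1,0,0,0],[0,0,0,0,0,0,0],[0,0,0,0,0,0,0]]]'
```

```text
clock: 9.7
position: [0.5644, 0.2704, 0.0659]
ee_rot: [0.999, -0.052, 0.001, 0.0]
ft_force: [-8.4, -5.8, 22.3]
grip_width: -0.001
grasp_force: 11.2
```

It has bottomed: 22 N, well over the 5 N needed, at z 0.066. Now I'll hold it there.

```bash
python3 -m crank '[[[0,0,0,0,0,0,0],[0,0,0,0,0,0,0],[0,0,0,0,0,0,0],[0,0,0,0,0,0,0],[0,0,0,0,0,0,0],[0,0,0,0,0,0,0],[0,0,0,0,0,0,0],[0,0,0,0,0,0,0]]]'
python3 - <<'E'
from h import *
p,d,P=cam("wrist");t,_,_=cam("top")
cv2.imwrite("pics/g.png",np.hstack([cv2.resize(p,(400,300)),cv2.resize(t[170:230,160:240],(400,300),interpolation=3)])[...,::-1])
E
```

```text
clock: 10.7
position: [0.5644, 0.2705, 0.0659]
ee_rot: [0.999, -0.052, 0.001, 0.0]
ft_force: [-7.5, -5.9, 22.6]
grip_width: 0.001
grasp_force: 11.2
```

View pics/g.png

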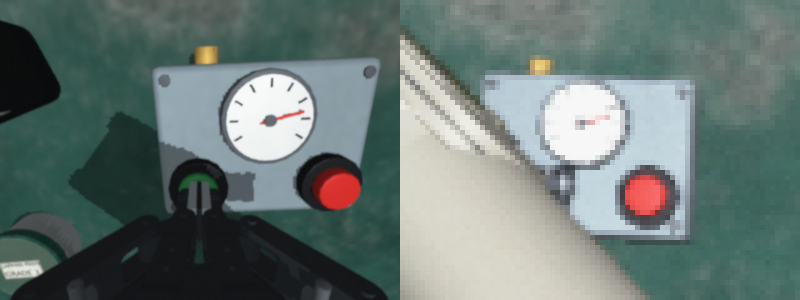

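The gauge needle at (285,117) has swung over, the fingers are on the green button (200,185), and the red one is untouched. I'll hold 3.5 s more, then release.

```bash
python3 -m crank '[[[0,0,0,0,0,0,0],[0,0,0,0,0,0,0],[0,0,0,0,0,0,0],[0,0,0,0,0,0,0],[0,0,0,0,0,0,0],[0,0,0,0,0,0,0],[0,0,0,0,0,0,0],[0,0,0,0,0,0,0],[0,0,0,0,0,0,0],[0,0,0,0,0,0,0],[0,0,0,0,0,0,0],[0,0,0,0,0,0,0],[0,0,0,0,0,0,0],[0,0,0,0,0,0,0],[0,0,0,0,0,0,0],[0,0,0,0,0,0,0],[0,0,0,0,0,0,0],[0,0,0,0,0,0,0],[0,0,0,0,0,0,0],[0,0,0,0,0,0,0]]]'; python3 -m crank '[[[0,0,0,0,0,0,0],[0,0,0,0,0,0,0],[0,0,0,0,0,0,0],[0,0,0,0,0,0,0],[0,0,0,0,0,0,0],[0,0,0,0,0,0,0],[0,0,0,0,0,0,0],[0,0,0,0,0,0,0],[0,0,0,0.5,0,0,0],[0,0,0,1,0,0,0],[0,0,0,3,0,0,0],[0,0,0,5,0,0,0],[0,0,0,5,0,0,0],[0,0,0,0,0,0,0],[0,0,0,0,0,0,0]]]'
python3 - <<'E'
from h import *
p,d,P=cam("wrist");t,_,_=cam("side")
cv2.imwrite("pics/i.png",np.hstack([cv2.resize(p,(400,300)),cv2.resize(t[140:260,200:360],(400,300),interpolation=3)])[...,::-1])
E
```

```text
clock: 13.3
position: [0.5644, 0.2705, 0.0659]
ee_rot: [0.999, -0.052, 0.001, 0.0]
ft_force: [-7.3, -6.7, 22.6]
grip_width: -0.003
grasp_force: 11.2
clock: 15.18
position: [0.564, 0.2702, 0.2083]
ee_rot: [0.999, -0.052, -0.0, 0.0]
ft_force: [0.5, -0.2, -0.8]
grip_width: -0.001
grasp_force: 0.0
```

View pics/i.png

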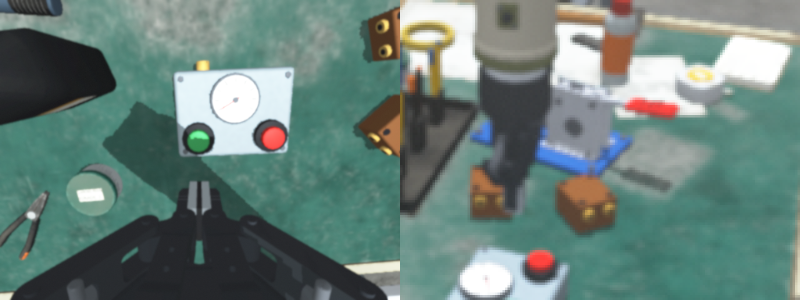

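The green button (198,138) is up again, the needle is back, and the lever (650,106) is still down.

```bash
python3 -c "
from workcell import job
print(job.hand_in())"
```

```text
the job is handed in; nothing more can be done
None
```

The clamp lever is snapped down to its stop, 7.6° above level, with the foot on the block. After that I held the green button fully down for over 4 s and released it, then handed the job in at about 15 s; no verdict came back.

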